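# Start the filtration from the wireless bench switches

### The arm

A 7-joint arm with a two-finger parallel gripper is mounted at the origin on a cart in front of the work surface, level with it; the furniture and walls round the work are solid. World frame = base frame: x ahead of the robot, y to its left, z up, the work surface at z = 0. Lengths are in m, angles in rad, forces in N, time in s.
With the tool pointing down it reaches from about 0.4 to 0.875 m from the base axis. Payload 4.4 kg.
Tool frame: the origin (TCP) lies on the centre line of the jaws, within the pads' length; the fingertips stand 19 mm ahead of it and the grasp point (between the pads) is the TCP; z points along the fingers, y is the line along which they close (so a half turn about z gives the same grasp; the last joint's range is limited). The gripper opens to 85 mm and grips with 20 to 120 N. Pads are 22 mm wide; open, the fingers measure 114 mm over their backs; the gripper's body (76 mm by 85 mm) begins 54 mm behind the grasp point. The pads swing forward as they close: fully open they stand 13 mm farther back than shut.
Start: joints at [-1.406, 0.628, 0.038, 1.517, -0.027, 0.996, -0.02], TCP at [0.149, 0.633, 0.25] pointing down, gripper open.
Joint ranges: [-3.06, 3.06], [-0.37, 2.12], [-1.25, 1.32], [0.18, 2.47], [-1.1, 4.24], [0.23, 1.98], [-2.94, 2.94]. Speed limits (rad/s): [2.57, 2.57, 3.14, 3.14, 3.14, 3.14, 3.14].

### API

Orientations are given as [roll, pitch, yaw] about the fixed x, y, z axes, in that order (R = Rz(yaw) Ry(pitch) Rx(roll)).
In Python, from rig import ctrl gives the robot as it stands.
- The arm moves only by the tool servo_tool, never from a script. Its argument "commands" is a list of rows, each an object of numbers: "tx", "ty", "tz": the shift along the tool's x, y, z each as a share of 0.1 m, from -1 to 1; "wx", "wy", "wz": the turn, a rotation vector about the tool's x, y, z each as a share of pi/2 rad, from -1 to 1. A call has 1 to 12 rows; each row shifts and turns the commanded pose from where the row before left it, along the tool's axes as they then stand; what a row does not reach is not made up. A row lasts 1/10 s, in which the tool goes at most 50 mm and 8.59 degrees, less where a joint would pass 70% of its speed; a pose out of reach is approached as far as the arm can. A call with a number of a shift or a turn outside -1 to 1 is refused whole. A call with a gripper value outside its range is refused whole. "fingers" is the closure, from -1 (fully open) to 1 (shut), set as the call begins (left out, the last holds). The fingers move at their own pace and stop on an object; "squeeze" is the grip in N (left out, the last holds). Time passes only in rows, so rows that do not move let the fingers close. It gives the time, the measured TCP pose, the force, the opening and the grip force at its end, in the units of the state.
- ctrl.observe(): the state, without advancing time (a new reading comes with each control period).
- ctrl.get_image(name): name is "side" or "top" or "wrist"; returns a dict with "color" (384x512x3 uint8, blue, green, red), "z_map" (384x512 float32, m along the optical axis (not along the pixel's ray), 0 where there is no reading), "fov_y" (degrees; the focal length in pixels is half the picture's height over the tangent of half this angle, whatever the lens; pixels are square), "cx", "cy" (the principal point, pixels), "origin" and "rotation" of the camera in the world. Camera axes: x right, y down, z forward; pixel columns grow to the right and rows downward; lengths in m; the calibration is good to about 2 mm. A picture is of the moment at which its call begins.
- ctrl.close_job(): hands the job in; it is judged then, once.
Trained networks look in a picture, given as the dict that the camera call returned (one of the last four; its "shot" number tells which), for a name from the list of things; names that differ only in an ending like _2 or _b are one class to them, and where a whole thing is asked for, a point or a joint stands for the part that bears it (a point fixed in the world has none). Each returns a list of dicts, best first, with "confidence" (0 to 1); they miss things now and then, are a little off and sometimes report something else, mostly with a low value. They report only what shows in the picture. A call takes as long as a camera call.
- ctrl.search_frame(picture, name): "location" ([column, row] in pixels, amid what is visible of it).
The state is a dict: "clock": time; "joints": joint angles; "qd": joint speeds; "tau": joint torques, N m; "tool_pos": TCP position; "eef_rot": TCP orientation; "ft_force": force on the tool from outside, world axes, zero at the start; "torque": the same for the moment, N m; "finger_gap": opening from 0.0 (shut) to 1.0 (fully open); "grip_force": force on a finger pad.
Only numpy, scipy, OpenCV 4.12 (cv2) and the standard library are available. Lean on these libraries where they do the work, as an engineer would, in place of code of your own. Each camera call takes 0.05 s, during which the arm holds its last target. There are 200 camera calls.

### The job

Start the vacuum filtration set from its wireless push switches on the bench: with the fingertips, lightly press down first the long bar key (mains), then the large round key (pump), then the square key (suction valve), each all the way until it stays down. Do not press the small round key (vent). Do not pick up or shift any switch, leave the other things where they stand, and finish with the hand clear.

Things in the scene. Friction and masses are not known exactly. Their poses are not given: they have to be found in the camera images.
- switch_bar: loose wireless push switch (0.45 kg) standing on the bench: grey square housing 60x60 mm, 28 mm high, with a long bar key 50 mm by 16 mm (long along the housing's y axis) in the middle of its top. Origin: centre of its underside; z up, x and y along the housing's sides.
- key_bar_top (a point): centre of the top face of that switch's white key (a long bar key 50 mm by 16 mm (long along the housing's y axis)): 44 mm above the bench and 16 mm above the housing when the key is up, 36 mm above the bench when it is fully down and let go.
- key_bar (a joint): travel of that key straight down, in m: 0 = up, 0.008 = fully down against its stop. It needs about 2 N all the way, has no return spring and stays where it is left. The key sits on a stiff cushion: past the stop it gives about 1 mm more for each further 2.5 N, at most 4 mm, and comes back when let go.
- switch_round: loose wireless push switch (0.45 kg) standing on the bench: grey square housing 60x60 mm, 28 mm high, with a large round key 36 mm in diameter in the middle of its top. Origin: centre of its underside; z up, x and y along the housing's sides.
- key_round_top (a point): centre of the top face of that switch's white key (a large round key 36 mm in diameter): 44 mm above the bench and 16 mm above the housing when the key is up, 36 mm above the bench when it is fully down and let go.
- key_round (a joint): travel of that key straight down, in m: 0 = up, 0.008 = fully down against its stop. It needs about 2 N all the way, has no return spring and stays where it is left. The key sits on a stiff cushion: past the stop it gives about 1 mm more for each further 2.5 N, at most 4 mm, and comes back when let go.
- switch_square: loose wireless push switch (0.45 kg) standing on the bench: grey square housing 60x60 mm, 28 mm high, with a square key 30 mm by 30 mm in the middle of its top. Origin: centre of its underside; z up, x and y along the housing's sides.
- key_square_top (a point): centre of the top face of that switch's white key (a square key 30 mm by 30 mm): 44 mm above the bench and 16 mm above the housing when the key is up, 36 mm above the bench when it is fully down and let go.
- key_square (a joint): travel of that key straight down, in m: 0 = up, 0.008 = fully down against its stop. It needs about 2 N all the way, has no return spring and stays where it is left. The key sits on a stiff cushion: past the stop it gives about 1 mm more for each further 2.5 N, at most 4 mm, and comes back when let go.
- switch_small: loose wireless push switch (0.45 kg) standing on the bench: grey square housing 60x60 mm, 28 mm high, with a small round key 14 mm in diameter in the middle of its top. Origin: centre of its underside; z up, x and y along the housing's sides.
- key_small_top (a point): centre of the top face of that switch's white key (a small round key 14 mm in diameter): 44 mm above the bench and 16 mm above the housing when the key is up, 36 mm above the bench when it is fully down and let go.
- key_small (a joint): travel of that key straight down, in m: 0 = up, 0.008 = fully down against its stop. It needs about 2 N all the way, has no return spring and stays where it is left. The key sits on a stiff cushion: past the stop it gives about 1 mm more for each further 2.5 N, at most 4 mm, and comes back when let go.
- swing_bin: fixed white waste bin, round, 152 mm in diameter and 220 mm high with its domed lid, among the switches; origin at the middle of its underside. An obstacle to go over or round, never to be used.
- petri_closed_1: lowest of a fixed stack of three closed dishes 150 mm in diameter, the stack 67 mm high; origin at the middle of its underside. An obstacle only.
- beaker: bystander: small clear glass beaker, 46 mm wide, 54 mm high; origin at the middle of its underside. Stays where it is.
- weigh_boat: bystander: white square weighing boat, 66x66x20 mm; origin at the middle of its underside. Stays where it is.
- marker_two: bystander: marker pen lying down, 135 mm long, 17 mm thick; origin at the middle of its underside. Stays where it is.
- timer: bystander: small white countdown timer, 46x64x59 mm; origin at the middle of its underside. Stays where it is.
- media_bottle_3: bystander: glass media bottle with screw cap, 56 mm wide, 105 mm high; origin at the middle of its underside. Stays where it is.
- tape_roll: bystander: roll of tape lying flat, 96 mm wide, 25 mm high; origin at the middle of its underside. Stays where it is.

How it is judged:
By the outcome, as a careful person would: the job done as asked, in the order asked, and still so for the second after the job is handed in, with the robot touching nothing.
It also fails if it takes over 51 s, if anything falls off the work surface, if the arm or the gripper's body presses on something with over 40 N, if the wrist force passes 120 N, or if a joint passes its speed limit or range.

## Working session

There is one attempt and no reset: what is moved stays moved. The work goes in short steps, Python scripts to look and compute and a tool call to move; the robot and the scene stay as the last step left them, time stands still between calls to the robot, and variables do not carry over. Pictures are saved under pics/ and viewed, at most 10 in all, crops included, and the job is handed in when it is done.

Besides the shell and the picture viewer there is one more tool, called after "Call:" by a JSON object that holds its "api" and its "payload". servo_tool: Moves the arm, as the interface text tells. Its arguments: {"type":"object","properties":{"commands":{"type":"array","items":{"type":"object","properties":{"tx":{"type":"number"},"ty":{"type":"number"},"tz":{"type":"number"},"wx":{"type":"number"},"wy":{"type":"number"},"wz":{"type":"number"}}}},"fingers":{"type":"number"},"squeeze":{"type":"number"}},"required":["commands"]}

```bash
mkdir -p pics
cat > h.py <<'E'
import numpy as np, cv2
from rig import ctrl
def world(im,u,v,z=None):
    f=im["color"].shape[0]/2/np.tan(np.radians(im["fov_y"])/2)
    d=np.array([(u-im["cx"])/f,(v-im["cy"])/f,1.0]); R=np.array(im["rotation"]);o=np.array(im["origin"])
    if R.shape!=(3,3):
        from scipy.spatial.transform import Rotation as S
        R=S.from_euler('xyz',R).as_matrix()
    w=R@d
    if z is None:
        return o+w*im["z_map"][int(round(v)),int(round(u))]
    return o+w*(z-o[2])/w[2]
E
python3 - <<'E'
from h import *
s=ctrl.observe(); print(s)
for n in("top","side"):
    im=ctrl.get_image(n); cv2.imwrite(f"pics/{n}0.png",im["color"]); print(n,im["origin"],np.array(im["rotation"]).tolist(),im["fov_y"])
    for k in("switch_bar","switch_round","switch_square","switch_small","swing_bin","petri_closed_1","media_bottle_3","beaker","timer","key_bar_top","key_round_top","key_square_top","key_small_top"):
        for r in ctrl.search_frame(im,k)[:2]:
            print(k,np.round(r["location"],1),round(r["confidence"],2),world(im,*r["location"]).round(3))
E
```

```text
{'clock': 0.0, 'joints': array([-1.40580131,  0.6293439 ,  0.03843306,  1.51841151, -0.02700237,
        0.99633302, -0.01998502]), 'qd': array([-0.00058194, -0.00068579, -0.00247126,  0.00154328,  0.00065926,
        0.00041434, -0.00044351]), 'tau': array([-4.64225595e-04, -5.63402081e+01,  1.22604545e+00, -1.93449157e+01,
        1.09489143e-02,  1.03272949e-02, -6.99481220e-06]), 'tool_pos': array([0.14851281, 0.63216534, 0.24937645]), 'eef_rot': array([-3.13961470e+00,  1.99671189e-05,  2.91081756e+00]), 'ft_force': array([ 0.51248088, -0.7190564 , -0.50713725]), 'torque': array([-0.01459717,  0.02429587, -0.02413799]), 'grip_force': 0.0, 'finger_gap': 0.9982585750155302}
top [ 0.43604154 -0.04891959  1.26715389] [-3.045003983916651, 0.024389972935710436, -1.5526233127661953] 49.584106967552344
switch_bar [305.9 215.6] 0.95 [ 0.466 -0.17   0.042]
switch_round [338.5 166.9] 0.92 [ 0.611 -0.265  0.047]
switch_square [260.1 198.5] 0.72 [ 0.515 -0.035  0.041]
switch_small [133.3 213.4] 0.96 [0.464 0.337 0.05 ]
petri_closed_1 [216.8 234.9] 0.38 [0.406 0.087 0.068]
media_bottle_3 [392
[... 517 characters left out ...]
032]
switch_round [244.8 167.8] 0.84 [ 0.61  -0.247  0.032]
switch_round [269.3 211.7] 0.5 [ 0.512 -0.015  0.036]
switch_square [270.9 212.3] 0.83 [ 0.507 -0.016  0.034]
switch_small [273.6 332. ] 0.58 [0.469 0.362 0.028]
petri_closed_1 [307.6 285.7] 0.91 [0.406 0.235 0.028]
media_bottle_3 [271.8 140.1] 0.71 [ 0.54  -0.417  0.047]
timer [205.8 330.3] 0.97 [0.592 0.394 0.056]
timer [245.  172.5] 0.7 [ 0.608 -0.234  0.022]
key_bar_top [293.2 181. ] 0.63 [ 0.455 -0.174  0.037]
key_round_top [204.4 192.8] 0.64 [ 0.708 -0.104  0.026]
key_round_top [247.1 166.3] 0.58 [ 0.604 -0.256  0.032]
key_square_top [244.9 168.2] 0.29 [ 0.61  -0.247  0.031]
key_small_top [280.5 320.5] 0.49 [0.457 0.348 0.045]
```

Run:
```python
import cv2
a=cv2.imread("pics/top0.png")[110:290,90:430]
cv2.imwrite("pics/top0c.png",cv2.resize(a,None,fx=2.35,fy=2.35,interpolation=cv2.INTER_CUBIC))
```

```text
(no output)
```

View pics/top0c.png

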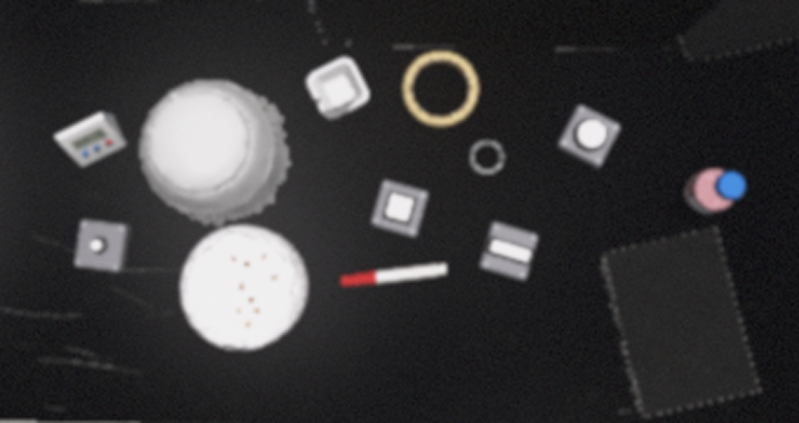

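View pics/side0.png

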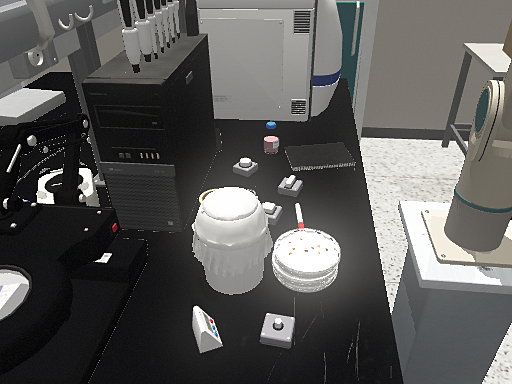

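The top crop shows the round key at about (342,167) in full-image pixels, the bar key at (307,216) and the square key at (260,198). The small key is far left at (131,214). The side view shows the bin and the petri stack between the arm's start and the keys. I'll measure the key centres by segmenting the white areas.

Run:
```python
from h import *
im=ctrl.get_image("top"); g=cv2.cvtColor(im["color"],cv2.COLOR_BGR2GRAY).astype(float)
for n,(u,v) in dict(bar=(307,216),round=(342,167),square=(260,198)).items():
    w=g[v-13:v+14,u-13:u+14]; m=(w>205).astype(np.uint8)
    c,l,st,ce=cv2.connectedComponentsWithStats(m); i=1+np.argmax(st[1:,4])
    p=ce[i]+[u-13,v-13]; ys,xs=np.nonzero(l==i)
    P=np.array([world(im,x+u-13,y+v-13,.044)[:2] for x,y in zip(xs,ys)])
    r=cv2.minAreaRect((P*1000).astype(np.float32))
    z=[world(im,x+u-13,y+v-13)[2] for x,y in zip(xs,ys)]
    m2=((w>110)).astype(np.uint8); h=cv2.minAreaRect(np.argwhere(m2)[:,::-1].astype(np.float32))
    hc=np.array(h[0])+[u-13,v-13]
    print(n,p.round(1),P.mean(0).round(4),np.round(r[0],1),np.round(r[1],1),round(r[2]),"z",np.median(z).round(3),"housing",world(im,*hc,.028).round(4),np.round(h[1],1))
im2=im["z_map"]; 
m=[world(im,u,v) for u in range(145,215,2) for v in range(140,206,2)]; m=np.array(m); b=m[(m[:,2]>.15)&(m[:,2]<.3)]
print("bin",b.min(0),b.max(0))
s=ctrl.observe(); a=s["eef_rot"][2]; print(a,s["tool_pos"])
```

```text
bar [306.8 216.2] [ 0.4647 -0.1727] [ 465.  -172.3] [45.9 13.3] 75 z 0.044 housing [ 0.4648 -0.1729  0.028 ] [19.9 19.6]
round [341.6 166.2] [ 0.614  -0.2745] [ 614.5 -274.2] [29.8 32.4] 1 z 0.045 housing [ 0.6137 -0.2742  0.028 ] [19.7 19.2]
square [259.5 197.7] [ 0.5166 -0.0336] [517.2 -33.5] [26.6 26.5] 1 z 0.045 housing [ 0.5163 -0.0337  0.028 ] [19.6 19.5]
bin [0.499363   0.10876806 0.15193815] [0.65288974 0.26100399 0.22192132]
2.910811441729816 [0.14865408 0.6327648  0.25029341]
```

Call:
{"api": "servo_tool", "payload": {"commands": [{"tz": -0.4}, {"tz": -0.4}, {"tz": -0.3}, {}], "fingers": 1}}

```text
invalid input at $.commands[0]: expected keys tx, ty, tz, wx, wy, wz
```

Call:
{"api": "servo_tool", "payload": {"commands": [{"tx": 0, "ty": 0, "tz": -0.4, "wx": 0, "wy": 0, "wz": 0}, {"tx": 0, "ty": 0, "tz": -0.4, "wx": 0, "wy": 0, "wz": 0}, {"tx": -0.346, "ty": -0.158, "tz": -0.3, "wx": 0, "wy": 0, "wz": 0}, {"tx": -0.346, "ty": -0.158, "tz": 0, "wx": 0, "wy": 0, "wz": 0}, {"tx": -0.346, "ty": -0.158, "tz": 0, "wx": 0, "wy": 0, "wz": 0}, {"tx": -0.346, "ty": -0.158, "tz": 0, "wx": 0, "wy": 0, "wz": 0}, {"tx": -0.346, "ty": -0.158, "tz": 0, "wx": 0, "wy": 0, "wz": 0}, {"tx": -0.346, "ty": -0.158, "tz": 0, "wx": 0, "wy": 0, "wz": 0}, {"tx": -0.346, "ty": -0.158, "tz": 0, "wx": 0, "wy": 0, "wz": 0}, {"tx": -0.346, "ty": -0.158, "tz": 0, "wx": 0, "wy": 0, "wz": 0}, {"tx": -0.346, "ty": -0.158, "tz": 0, "wx": 0, "wy": 0, "wz": 0}, {"tx": -0.346, "ty": -0.158, "tz": 0, "wx": 0, "wy": 0, "wz": 0}], "fingers": 1}}

```text
clock: 2.65
tool_pos: [0.4504, 0.3988, 0.3605]
eef_rot: [3.141, 0.0, 2.911]
ft_force: [0.6, 0.3, 0.5]
finger_gap: -0.005
grip_force: 0.0
```

Call:
{"api": "servo_tool", "payload": {"commands": [{"tx": -0.121, "ty": -0.461, "tz": 0, "wx": 0, "wy": 0, "wz": 0}, {"tx": -0.121, "ty": -0.461, "tz": 0, "wx": 0, "wy": 0, "wz": 0}, {"tx": -0.121, "ty": -0.461, "tz": 0, "wx": 0, "wy": 0, "wz": 0}, {"tx": -0.121, "ty": -0.461, "tz": 0, "wx": 0, "wy": 0, "wz": 0}, {"tx": -0.121, "ty": -0.461, "tz": 0, "wx": 0, "wy": 0, "wz": 0}, {"tx": -0.121, "ty": -0.461, "tz": 0, "wx": 0, "wy": 0, "wz": 0}, {"tx": -0.121, "ty": -0.461, "tz": 0, "wx": 0, "wy": 0, "wz": 0}, {"tx": -0.121, "ty": -0.461, "tz": 0, "wx": 0, "wy": 0, "wz": 0}, {"tx": -0.121, "ty": -0.461, "tz": 0, "wx": 0, "wy": 0, "wz": 0}, {"tx": -0.121, "ty": -0.461, "tz": 0, "wx": 0, "wy": 0, "wz": 0}, {"tx": -0.121, "ty": -0.461, "tz": 0, "wx": 0, "wy": 0, "wz": 0}, {"tx": -0.121, "ty": -0.461, "tz": 0, "wx": 0, "wy": 0, "wz": 0}]}}

```text
clock: 3.85
tool_pos: [0.464, -0.1738, 0.3607]
eef_rot: [3.141, 0.001, 2.911]
ft_force: [1.1, -0.1, -0.5]
finger_gap: -0.003
grip_force: 0.0
```

Call:
{"api": "servo_tool", "payload": {"commands": [{"tx": 0, "ty": 0, "tz": 0.4, "wx": 0, "wy": 0, "wz": 0}, {"tx": 0, "ty": 0, "tz": 0.4, "wx": 0, "wy": 0, "wz": 0}, {"tx": 0, "ty": 0, "tz": 0.4, "wx": 0, "wy": 0, "wz": 0}, {"tx": 0, "ty": 0, "tz": 0.4, "wx": 0, "wy": 0, "wz": 0}, {"tx": 0, "ty": 0, "tz": 0.3, "wx": 0, "wy": 0, "wz": 0}, {"tx": 0, "ty": 0, "tz": 0, "wx": 0, "wy": 0, "wz": 0}]}}

```text
clock: 4.45
tool_pos: [0.4616, -0.1709, 0.1672]
eef_rot: [3.141, -0.008, 2.911]
ft_force: [-0.2, 0.5, 0.3]
finger_gap: 0.002
grip_force: 0.0
```

Run:
```python
from h import *
print(ctrl.observe()["tool_pos"],ctrl.observe()["ft_force"])
a=ctrl.get_image("wrist")
b=ctrl.get_image("top"); cv2.imwrite("pics/w1.png",np.hstack([cv2.resize(a["color"],(400,300)),cv2.resize(b["color"][130:260,250:423],(400,300))]))
c=ctrl.get_image("side")
f=192/np.tan(np.radians(c["fov_y"])/2)
print(a["origin"],a["rotation"])
```

```text
[ 0.46164857 -0.1709352   0.167201  ] [-0.22292837  0.46097961  0.31440797]
[ 0.39484189 -0.15563026  0.29162501] [ 2.87301203e+00 -3.29238553e-04  1.33978796e+00]
```

View pics/w1.png

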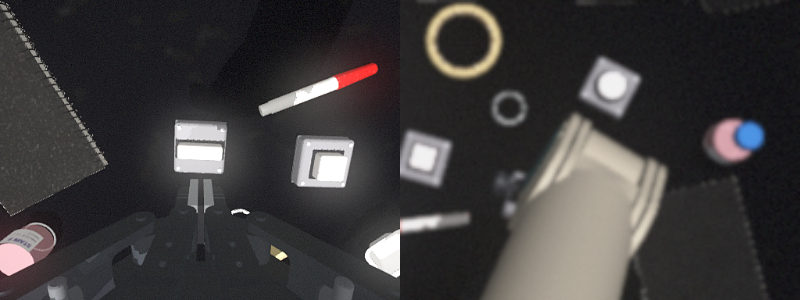

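The wrist view shows the bar key centred at about (200,153) in the left half, right ahead of the shut fingertips, with the marker and square switch well clear. I'll cross-check its position with the wrist camera.

Run:
```python
from h import *
im=ctrl.get_image("wrist"); g=cv2.cvtColor(im["color"],cv2.COLOR_BGR2GRAY)
for n,(u,v) in dict(bar=(256,196),sq=(424,214)).items():
    w=g[v-30:v+30,u-45:u+45]; z=np.array([[world(im,u-45+j,v-30+i)[2] for j in range(90)] for i in range(60)])
    m=(((z>.037)&(z<.052))).astype(np.uint8)
    c,l,st,ce=cv2.connectedComponentsWithStats(m); i=1+np.argmax(st[1:,4])
    r=cv2.minAreaRect(np.float32([1000*world(im,x+u-45,y+v-30,.044)[:2] for y,x in np.argwhere(l==i)]))
    print(n,ce[i]+[u-45,v-30],world(im,*(ce[i]+[u-45,v-30]),.044).round(4),np.round(r[0],1),np.round(r[1],1),round(r[2]),np.median(z[l==i]).round(4))
s=ctrl.observe();print(s["tool_pos"],s["eef_rot"],s["ft_force"],s["clock"])
```

```text
bar [256.19439252 186.91121495] [ 0.4626 -0.1726  0.044 ] [ 462.6 -172.4] [48.9 16.9] 74 0.0438
sq [422.37531276 206.71226022] [ 0.5132 -0.0355  0.044 ] [513.3 -35.6] [32.3 30.7] 75 0.0437
[ 0.46541962 -0.17244323  0.17198451] [-3.14136357  0.00333107  2.91071444] [ 0.02866367  0.18610002 -0.51321116] 4.65
```

Call:
{"api": "servo_tool", "payload": {"commands": [{"tx": 0.015, "ty": 0, "tz": 0.3, "wx": 0, "wy": 0, "wz": 0}, {"tx": 0, "ty": 0, "tz": 0.3, "wx": 0, "wy": 0, "wz": 0}, {"tx": 0, "ty": 0, "tz": 0.2, "wx": 0, "wy": 0, "wz": 0}, {"tx": 0, "ty": 0, "tz": 0.12, "wx": 0, "wy": 0, "wz": 0}, {"tx": 0, "ty": 0, "tz": 0.05, "wx": 0, "wy": 0, "wz": 0}, {"tx": 0, "ty": 0, "tz": 0, "wx": 0, "wy": 0, "wz": 0}, {"tx": 0, "ty": 0, "tz": 0, "wx": 0, "wy": 0, "wz": 0}, {"tx": 0, "ty": 0, "tz": 0, "wx": 0, "wy": 0, "wz": 0}]}}

```text
clock: 5.45
tool_pos: [0.4634, -0.1718, 0.0743]
eef_rot: [-3.141, 0.002, 2.911]
ft_force: [-0.4, 0.5, 0.8]
finger_gap: -0.003
grip_force: 0.0
```

Call:
{"api": "servo_tool", "payload": {"commands": [{"tx": 0, "ty": 0, "tz": 0.04, "wx": 0, "wy": 0, "wz": 0}, {"tx": 0, "ty": 0, "tz": 0.04, "wx": 0, "wy": 0, "wz": 0}, {"tx": 0, "ty": 0, "tz": 0.04, "wx": 0, "wy": 0, "wz": 0}, {"tx": 0, "ty": 0, "tz": 0, "wx": 0, "wy": 0, "wz": 0}, {"tx": 0, "ty": 0, "tz": 0, "wx": 0, "wy": 0, "wz": 0}]}}

```text
clock: 5.95
tool_pos: [0.4627, -0.1716, 0.0611]
eef_rot: [3.142, -0.0, 2.911]
ft_force: [0.0, -0.5, 1.2]
finger_gap: 0.002
grip_force: 0.1
```

Call:
{"api": "servo_tool", "payload": {"commands": [{"tx": 0, "ty": 0, "tz": 0.02, "wx": 0, "wy": 0, "wz": 0}, {"tx": 0, "ty": 0, "tz": 0.02, "wx": 0, "wy": 0, "wz": 0}, {"tx": 0, "ty": 0, "tz": 0, "wx": 0, "wy": 0, "wz": 0}, {"tx": 0, "ty": 0, "tz": 0, "wx": 0, "wy": 0, "wz": 0}]}}

```text
clock: 6.35
tool_pos: [0.4627, -0.1716, 0.0573]
eef_rot: [3.142, -0.0, 2.911]
ft_force: [1.0, 0.0, 1.6]
finger_gap: -0.002
grip_force: 0.5
```

Call:
{"api": "servo_tool", "payload": {"commands": [{"tx": 0, "ty": 0, "tz": 0.02, "wx": 0, "wy": 0, "wz": 0}, {"tx": 0, "ty": 0, "tz": 0, "wx": 0, "wy": 0, "wz": 0}, {"tx": 0, "ty": 0, "tz": 0, "wx": 0, "wy": 0, "wz": 0}]}}

```text
clock: 6.65
tool_pos: [0.4627, -0.1716, 0.0552]
eef_rot: [-3.142, -0.0, 2.911]
ft_force: [0.2, -0.1, 1.9]
finger_gap: -0.0
grip_force: 0.6
```

Call:
{"api": "servo_tool", "payload": {"commands": [{"tx": 0, "ty": 0, "tz": 0.015, "wx": 0, "wy": 0, "wz": 0}, {"tx": 0, "ty": 0, "tz": 0, "wx": 0, "wy": 0, "wz": 0}, {"tx": 0, "ty": 0, "tz": 0, "wx": 0, "wy": 0, "wz": 0}]}}

```text
clock: 6.95
tool_pos: [0.4627, -0.1716, 0.0539]
eef_rot: [3.142, 0.0, 2.911]
ft_force: [-0.2, 0.7, 2.3]
finger_gap: -0.003
grip_force: 1.4
```

Call:
{"api": "servo_tool", "payload": {"commands": [{"tx": 0, "ty": 0, "tz": 0.01, "wx": 0, "wy": 0, "wz": 0}, {"tx": 0, "ty": 0, "tz": 0, "wx": 0, "wy": 0, "wz": 0}, {"tx": 0, "ty": 0, "tz": 0, "wx": 0, "wy": 0, "wz": 0}]}}

```text
clock: 7.25
tool_pos: [0.4627, -0.1716, 0.0529]
eef_rot: [3.142, 0.0, 2.911]
ft_force: [-0.9, 1.3, 4.9]
finger_gap: 0.002
grip_force: 2.6
```

Call:
{"api": "servo_tool", "payload": {"commands": [{"tx": 0, "ty": 0, "tz": 0.01, "wx": 0, "wy": 0, "wz": 0}, {"tx": 0, "ty": 0, "tz": 0, "wx": 0, "wy": 0, "wz": 0}, {"tx": 0, "ty": 0, "tz": 0, "wx": 0, "wy": 0, "wz": 0}]}}

```text
clock: 7.55
tool_pos: [0.4627, -0.1716, 0.0521]
eef_rot: [3.141, 0.0, 2.911]
ft_force: [-0.7, 0.3, 7.2]
finger_gap: -0.002
grip_force: 3.6
```

Call:
{"api": "servo_tool", "payload": {"commands": [{"tx": 0, "ty": 0, "tz": -0.1, "wx": 0, "wy": 0, "wz": 0}, {"tx": 0, "ty": 0, "tz": -0.3, "wx": 0, "wy": 0, "wz": 0}, {"tx": 0, "ty": 0, "tz": -0.4, "wx": 0, "wy": 0, "wz": 0}, {"tx": 0, "ty": 0, "tz": -0.3, "wx": 0, "wy": 0, "wz": 0}, {"tx": 0, "ty": 0, "tz": 0, "wx": 0, "wy": 0, "wz": 0}, {"tx": 0, "ty": 0, "tz": 0, "wx": 0, "wy": 0, "wz": 0}, {"tx": 0, "ty": 0, "tz": 0, "wx": 0, "wy": 0, "wz": 0}]}}

```text
clock: 8.25
tool_pos: [0.4619, -0.1711, 0.161]
eef_rot: [3.141, -0.002, 2.911]
ft_force: [0.0, 0.4, -0.2]
finger_gap: -0.002
grip_force: 0.0
```

```bash
cat >> h.py <<'E'
def key(im,u,v,lo=.03,hi=.052,h=35,zp=.036):
    z=np.array([[world(im,u-h+j,v-h+i)[2] for j in range(2*h)] for i in range(2*h)])
    m=((z>lo+.001)&(z<hi)).astype(np.uint8)
    c,l,st,ce=cv2.connectedComponentsWithStats(m); i=1+np.argmax(st[1:,4])
    P=np.float32([1000*world(im,x+u-h,y+v-h,zp)[:2] for y,x in np.argwhere(l==i)])
    r=cv2.minAreaRect(P)
    return (ce[i]+[u-h,v-h]).round(1),np.round(r[0],1),np.round(r[1],1),np.median(z[l==i]).round(4)
E
python3 - <<'E'
from h import *
s=ctrl.observe();print(s["tool_pos"],s["ft_force"])
im=ctrl.get_image("wrist");cv2.imwrite("pics/w2.png",im["color"])
o=np.array(im["origin"])
from scipy.spatial.transform import Rotation as S
R=S.from_euler('xyz',im["rotation"]).as_matrix(); f=192/np.tan(np.radians(im["fov_y"])/2)
p=R.T@(np.array([.463,-.1725,.036])-o); u,v=int(f*p[0]/p[2]+im["cx"]),int(f*p[1]/p[2]+im["cy"]); print(u,v)
print(key(im,u,v)); print(key(im,u,v,.02,.032,zp=.028))
E
```

```text
[ 0.46187731 -0.17114373  0.16102877] [ 0.01903783  0.41030654 -0.23854974]
255 192
(array([255.5, 192.4]), array([ 462.8, -172.5]), array([49.1, 16.4]), np.float64(0.0358))
(array([255.5, 187.8]), array([ 462.8, -172.7]), array([58.9, 59.5]), np.float64(0.0282))
```

The bar key is down, measured at 35.8 mm, and its housing hasn't moved. Next is the round key.

Call:
{"api": "servo_tool", "payload": {"commands": [{"tx": -0.34, "ty": -0.132, "tz": 0, "wx": 0, "wy": 0, "wz": 0}, {"tx": -0.34, "ty": -0.132, "tz": 0, "wx": 0, "wy": 0, "wz": 0}, {"tx": -0.34, "ty": -0.132, "tz": 0, "wx": 0, "wy": 0, "wz": 0}, {"tx": -0.34, "ty": -0.132, "tz": 0, "wx": 0, "wy": 0, "wz": 0}, {"tx": -0.34, "ty": -0.132, "tz": 0, "wx": 0, "wy": 0, "wz": 0}, {"tx": 0, "ty": 0, "tz": 0, "wx": 0, "wy": 0, "wz": 0}, {"tx": 0, "ty": 0, "tz": 0, "wx": 0, "wy": 0, "wz": 0}, {"tx": 0, "ty": 0, "tz": 0, "wx": 0, "wy": 0, "wz": 0}]}}

```text
clock: 9.1
tool_pos: [0.6115, -0.2738, 0.1605]
eef_rot: [3.141, -0.003, 2.911]
ft_force: [-0.1, 0.2, 0.8]
finger_gap: 0.0
grip_force: 0.0
```

```bash
cat >> h.py <<'E'
def look(x,y,z):
    from scipy.spatial.transform import Rotation as S
    im=ctrl.get_image("wrist"); R=S.from_euler('xyz',im["rotation"]).as_matrix(); f=192/np.tan(np.radians(im["fov_y"])/2)
    p=R.T@(np.array([x,y,z])-np.array(im["origin"])); u,v=int(f*p[0]/p[2]+im["cx"]),int(f*p[1]/p[2]+im["cy"])
    print(u,v,"key",*key(im,u,v,zp=z),"housing",*key(im,u,v,.02,.032,zp=.028)); s=ctrl.observe(); print(s["tool_pos"],s["eef_rot"],s["ft_force"])
    return im
E
python3 -c "
from h import *
im=look(.613,-.2745,.044);cv2.imwrite('pics/w3.png',im['color'])"
```

```text
256 195 key [256.5 192.8] [ 610.6 -273.9] [33.9 36.8] 0.0439 housing [256.7 188.6] [ 611.4 -274. ] [59.1 59.6] 0.0282
[ 0.61175971 -0.27372731  0.16093222] [ 3.14067022e+00 -2.64725878e-03  2.91090946e+00] [ 0.61164282 -0.52167655 -0.02333162]
```

View pics/w3.png

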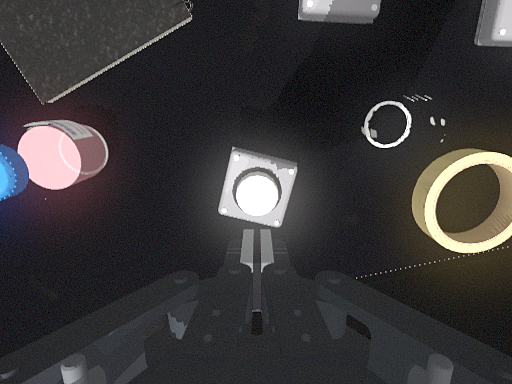

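The large round key sits at (256,193), directly under the tool's centre line and within 1 mm of the TCP. The bottle, beaker and tape are clear, so I'll go down.

Call:
{"api": "servo_tool", "payload": {"commands": [{"tx": 0, "ty": 0, "tz": 0.3, "wx": 0, "wy": 0, "wz": 0}, {"tx": 0, "ty": 0, "tz": 0.3, "wx": 0, "wy": 0, "wz": 0}, {"tx": 0, "ty": 0, "tz": 0.2, "wx": 0, "wy": 0, "wz": 0}, {"tx": 0, "ty": 0, "tz": 0.1, "wx": 0, "wy": 0, "wz": 0}, {"tx": 0, "ty": 0, "tz": 0.04, "wx": 0, "wy": 0, "wz": 0}, {"tx": 0, "ty": 0, "tz": 0, "wx": 0, "wy": 0, "wz": 0}, {"tx": 0, "ty": 0, "tz": 0, "wx": 0, "wy": 0, "wz": 0}]}}

```text
clock: 9.85
tool_pos: [0.6137, -0.2751, 0.069]
eef_rot: [-3.141, 0.002, 2.911]
ft_force: [-0.7, -0.0, 0.8]
finger_gap: -0.0
grip_force: 0.0
```

Call:
{"api": "servo_tool", "payload": {"commands": [{"tx": 0, "ty": 0, "tz": 0.03, "wx": 0, "wy": 0, "wz": 0}, {"tx": 0, "ty": 0, "tz": 0.03, "wx": 0, "wy": 0, "wz": 0}, {"tx": 0, "ty": 0, "tz": 0.03, "wx": 0, "wy": 0, "wz": 0}, {"tx": 0, "ty": 0, "tz": 0.02, "wx": 0, "wy": 0, "wz": 0}, {"tx": 0, "ty": 0, "tz": 0, "wx": 0, "wy": 0, "wz": 0}, {"tx": 0, "ty": 0, "tz": 0, "wx": 0, "wy": 0, "wz": 0}]}}

```text
clock: 10.45
tool_pos: [0.6133, -0.2748, 0.0568]
eef_rot: [-3.142, 0.0, 2.911]
ft_force: [0.7, -0.9, 1.7]
finger_gap: -0.0
grip_force: 0.5
```

Call:
{"api": "servo_tool", "payload": {"commands": [{"tx": 0, "ty": 0, "tz": 0.02, "wx": 0, "wy": 0, "wz": 0}, {"tx": 0, "ty": 0, "tz": 0.01, "wx": 0, "wy": 0, "wz": 0}, {"tx": 0, "ty": 0, "tz": 0, "wx": 0, "wy": 0, "wz": 0}, {"tx": 0, "ty": 0, "tz": 0, "wx": 0, "wy": 0, "wz": 0}]}}

```text
clock: 10.85
tool_pos: [0.6132, -0.2748, 0.0539]
eef_rot: [-3.142, 0.0, 2.911]
ft_force: [0.3, -0.9, 3.0]
finger_gap: -0.001
grip_force: 1.4
```

Call:
{"api": "servo_tool", "payload": {"commands": [{"tx": 0, "ty": 0, "tz": 0.01, "wx": 0, "wy": 0, "wz": 0}, {"tx": 0, "ty": 0, "tz": 0, "wx": 0, "wy": 0, "wz": 0}, {"tx": 0, "ty": 0, "tz": 0, "wx": 0, "wy": 0, "wz": 0}]}}

```text
clock: 11.15
tool_pos: [0.6132, -0.2748, 0.0531]
eef_rot: [-3.142, 0.0, 2.911]
ft_force: [1.3, -0.2, 5.6]
finger_gap: 0.002
grip_force: 2.5
```

Call:
{"api": "servo_tool", "payload": {"commands": [{"tx": 0, "ty": 0, "tz": 0.01, "wx": 0, "wy": 0, "wz": 0}, {"tx": 0, "ty": 0, "tz": 0, "wx": 0, "wy": 0, "wz": 0}, {"tx": 0, "ty": 0, "tz": 0, "wx": 0, "wy": 0, "wz": 0}]}}

```text
clock: 11.45
tool_pos: [0.6132, -0.2748, 0.0523]
eef_rot: [-3.142, 0.0, 2.911]
ft_force: [0.1, 0.5, 7.1]
finger_gap: 0.002
grip_force: 3.4
```

Call:
{"api": "servo_tool", "payload": {"commands": [{"tx": 0, "ty": 0, "tz": -0.1, "wx": 0, "wy": 0, "wz": 0}, {"tx": 0, "ty": 0, "tz": -0.3, "wx": 0, "wy": 0, "wz": 0}, {"tx": 0, "ty": 0, "tz": -0.4, "wx": 0, "wy": 0, "wz": 0}, {"tx": 0, "ty": 0, "tz": -0.3, "wx": 0, "wy": 0, "wz": 0}, {"tx": 0, "ty": 0, "tz": 0, "wx": 0, "wy": 0, "wz": 0}, {"tx": 0, "ty": 0, "tz": 0, "wx": 0, "wy": 0, "wz": 0}, {"tx": 0, "ty": 0, "tz": 0, "wx": 0, "wy": 0, "wz": 0}]}}

```text
clock: 12.15
tool_pos: [0.6119, -0.274, 0.1604]
eef_rot: [3.141, -0.003, 2.911]
ft_force: [0.4, 0.1, -0.6]
finger_gap: 0.002
grip_force: 0.0
```

```bash
python3 -c "
from h import *
im=look(.612,-.274,.036)"
```

```text
256 191 key [256.8 190.8] [ 611.6 -274. ] [35.  34.9] 0.036 housing [256.3 187.5] [ 611.4 -274. ] [59.  59.6] 0.0282
[ 0.61188159 -0.27399314  0.16009777] [ 3.14080785 -0.00353832  2.91080556] [ 0.59409286  0.25446819 -0.48505875]
```

The round key is down, measured at 36.0 mm. Next is the square key.

Call:
{"api": "servo_tool", "payload": {"commands": [{"tx": 0.252, "ty": 0.352, "tz": 0, "wx": 0, "wy": 0, "wz": 0}, {"tx": 0.252, "ty": 0.352, "tz": 0, "wx": 0, "wy": 0, "wz": 0}, {"tx": 0.252, "ty": 0.352, "tz": 0, "wx": 0, "wy": 0, "wz": 0}, {"tx": 0.252, "ty": 0.352, "tz": 0, "wx": 0, "wy": 0, "wz": 0}, {"tx": 0.252, "ty": 0.352, "tz": 0, "wx": 0, "wy": 0, "wz": 0}, {"tx": 0.252, "ty": 0.352, "tz": 0, "wx": 0, "wy": 0, "wz": 0}, {"tx": 0, "ty": 0, "tz": 0, "wx": 0, "wy": 0, "wz": 0}, {"tx": 0, "ty": 0, "tz": 0, "wx": 0, "wy": 0, "wz": 0}, {"tx": 0, "ty": 0, "tz": 0, "wx": 0, "wy": 0, "wz": 0}]}}

```text
clock: 13.1
tool_pos: [0.5143, -0.0357, 0.1614]
eef_rot: [-3.141, -0.0, 2.91]
ft_force: [0.3, -0.1, -0.1]
finger_gap: 0.001
grip_force: 0.0
```

```bash
python3 -c "
from h import *
im=look(.5145,-.0345,.044);cv2.imwrite('pics/w4.png',im['color'])"
```

```text
258 193 key [260.1 191.5] [513.7 -33.1] [29.9 31.8] 0.0439 housing [259.3 186.8] [516.3 -34.1] [58.5 56.5] 0.0282
[ 0.51445322 -0.03604317  0.16145844] [-3.14059081e+00 -8.92905698e-06  2.90882157e+00] [0.051976   0.20854847 0.28773738]
```

View pics/w4.png

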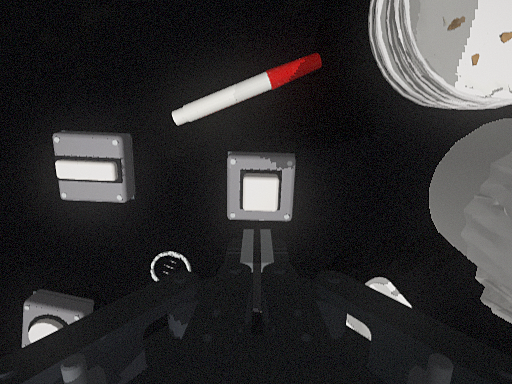

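The square key is at (260,192), about 2 mm to the +y side of the tool. The bin and marker are clear, so I'll press it.

Call:
{"api": "servo_tool", "payload": {"commands": [{"tx": 0, "ty": 0.02, "tz": 0.3, "wx": 0, "wy": 0, "wz": 0}, {"tx": 0, "ty": 0, "tz": 0.3, "wx": 0, "wy": 0, "wz": 0}, {"tx": 0, "ty": 0, "tz": 0.2, "wx": 0, "wy": 0, "wz": 0}, {"tx": 0, "ty": 0, "tz": 0.1, "wx": 0, "wy": 0, "wz": 0}, {"tx": 0, "ty": 0, "tz": 0.04, "wx": 0, "wy": 0, "wz": 0}, {"tx": 0, "ty": 0, "tz": 0, "wx": 0, "wy": 0, "wz": 0}, {"tx": 0, "ty": 0, "tz": 0, "wx": 0, "wy": 0, "wz": 0}]}}

```text
clock: 13.85
tool_pos: [0.5153, -0.033, 0.0685]
eef_rot: [3.141, 0.002, 2.91]
ft_force: [-0.5, 0.3, 0.4]
finger_gap: 0.003
grip_force: 0.0
```

Call:
{"api": "servo_tool", "payload": {"commands": [{"tx": 0, "ty": 0, "tz": 0.03, "wx": 0, "wy": 0, "wz": 0}, {"tx": 0, "ty": 0, "tz": 0.03, "wx": 0, "wy": 0, "wz": 0}, {"tx": 0, "ty": 0, "tz": 0.03, "wx": 0, "wy": 0, "wz": 0}, {"tx": 0, "ty": 0, "tz": 0.02, "wx": 0, "wy": 0, "wz": 0}, {"tx": 0, "ty": 0, "tz": 0, "wx": 0, "wy": 0, "wz": 0}, {"tx": 0, "ty": 0, "tz": 0, "wx": 0, "wy": 0, "wz": 0}]}}

```text
clock: 14.45
tool_pos: [0.5149, -0.0326, 0.0568]
eef_rot: [3.142, 0.0, 2.911]
ft_force: [0.3, 0.2, 1.0]
finger_gap: -0.002
grip_force: 0.5
```

Call:
{"api": "servo_tool", "payload": {"commands": [{"tx": 0, "ty": 0, "tz": 0.02, "wx": 0, "wy": 0, "wz": 0}, {"tx": 0, "ty": 0, "tz": 0.01, "wx": 0, "wy": 0, "wz": 0}, {"tx": 0, "ty": 0, "tz": 0, "wx": 0, "wy": 0, "wz": 0}, {"tx": 0, "ty": 0, "tz": 0, "wx": 0, "wy": 0, "wz": 0}]}}

```text
clock: 14.85
tool_pos: [0.5148, -0.0326, 0.0539]
eef_rot: [3.141, 0.0, 2.911]
ft_force: [0.1, 0.5, 2.5]
finger_gap: 0.0
grip_force: 1.4
```

Call:
{"api": "servo_tool", "payload": {"commands": [{"tx": 0, "ty": 0, "tz": 0.01, "wx": 0, "wy": 0, "wz": 0}, {"tx": 0, "ty": 0, "tz": 0.01, "wx": 0, "wy": 0, "wz": 0}, {"tx": 0, "ty": 0, "tz": 0, "wx": 0, "wy": 0, "wz": 0}, {"tx": 0, "ty": 0, "tz": 0, "wx": 0, "wy": 0, "wz": 0}]}}

```text
clock: 15.25
tool_pos: [0.5149, -0.0326, 0.0522]
eef_rot: [3.141, 0.0, 2.911]
ft_force: [0.0, 0.7, 7.0]
finger_gap: 0.002
grip_force: 3.5
```

Call:
{"api": "servo_tool", "payload": {"commands": [{"tx": 0, "ty": 0, "tz": -0.1, "wx": 0, "wy": 0, "wz": 0}, {"tx": 0, "ty": 0, "tz": -0.3, "wx": 0, "wy": 0, "wz": 0}, {"tx": 0, "ty": 0, "tz": -0.4, "wx": 0, "wy": 0, "wz": 0}, {"tx": 0, "ty": 0, "tz": -0.3, "wx": 0, "wy": 0, "wz": 0}, {"tx": 0, "ty": 0, "tz": 0, "wx": 0, "wy": 0, "wz": 0}, {"tx": 0, "ty": 0, "tz": 0, "wx": 0, "wy": 0, "wz": 0}, {"tx": 0, "ty": 0, "tz": 0, "wx": 0, "wy": 0, "wz": 0}, {"tx": 0, "ty": 0, "tz": 0, "wx": 0, "wy": 0, "wz": 0}]}}

```text
clock: 16.05
tool_pos: [0.5136, -0.0325, 0.1606]
eef_rot: [-3.141, -0.003, 2.911]
ft_force: [-0.1, -0.3, 0.6]
finger_gap: 0.002
grip_force: 0.0
```

```bash
python3 -c "
from h import *
im=look(.514,-.033,.036); look(.4628,-.1725,.036)"
```

```text
256 191 key [256.7 192.3] [514.7 -32.9] [30.  31.8] 0.0359 housing [256.1 187.2] [514.3 -33.1] [58.9 59.6] 0.0281
[ 0.51377478 -0.03255852  0.16068306] [-3.14101875e+00 -2.55761814e-03  2.91068332e+00] [ 0.45264169 -0.39623459 -0.60838743]
80 170 key [ 82.2 171.2] [ 463.7 -171. ] [51.1 17.9] 0.0358 housing [ 83.8 166.1] [ 462.6 -173.6] [55.7 59.5] 0.0283
[ 0.51393403 -0.03261957  0.16079496] [-3.14101444e+00 -2.21770574e-03  2.91065018e+00] [-0.08893611  0.15977851 -0.23441901]
```

All three keys are down at about 36 mm, nothing has shifted, and the hand is clear in the air.

```bash
python3 -c "
from rig import ctrl
print(ctrl.close_job())"
```

```text
the job is handed in; nothing more can be done
None
```

I pressed the bar, large round and square keys in that order; each measured fully down at about 36 mm, the small key was never touched, the hand finished clear, and I handed the job in at about 16 s (no verdict was returned).

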